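# Load the ring tray and hold the focus lever five clicks in

### The arm

A 6-joint arm with a two-finger parallel gripper is mounted at the origin on the work surface. World frame = base frame: x ahead of the robot, y to its left, z up, the work surface at z = 0. Lengths are in mm, angles in rad, forces in N, time in s.
With the tool pointing down it reaches from about 400 to 925 mm from the base axis. Payload 12.5 kg.
Tool frame: the origin (TCP) lies at the very end of the fingers, on their centre line; the grasp point (between the pads) lies 19 mm behind it; z points along the fingers, y is the line along which they close (so a half turn about z gives the same grasp; the last joint's range is limited). The gripper opens to 95 mm and grips with 3 to 60 N. Pads are 20 mm wide; open, the fingers measure 119 mm over their backs; the gripper's body (75 mm by 180 mm) begins 59 mm behind the grasp point.
Start: joints at [1.105, 0.491, 1.559, -0, 1.092, -0.106], TCP at [220.039, 585.004, 214.661] pointing down, gripper open.
Joint ranges: [-3.1, 3.1], [-0.84, 2.19], [0.05, 2.79], [-1.13, 4.28], [0.06, 2.93], [-2.69, 2.69]. Speed limits (rad/s): [2.22, 2.22, 2.79, 3.14, 3.14, 3.14].

### API

Orientations are given as [roll, pitch, yaw] about the fixed x, y, z axes, in that order (R = Rz(yaw) Ry(pitch) Rx(roll)).
In Python, from cell import env, camrig gives the robot as it stands (env), with the cameras (camrig).
- The arm moves only by the shell command python3 steer.py 'ROWS'. ROWS is a JSON list that holds a single list of rows (three levels of brackets), with 1 to 5 rows, each of 5 numbers: dx, dy, dz in mm, then a turn about the tool's z in rad, then the opening from 0.0 (shut) to 1.0 (fully open); each row is the pose to reach, as a shift and turn from the pose commanded when the command began, along the tool's axes at that moment; what a row does not reach only later rows make up. A row lasts 1/12 s, in which the tool goes at most 41.7 mm and 0.125 rad, less where a joint would pass 70% of its speed; a pose out of reach is approached as far as the arm can. The fingers move at their own pace and stop on an object; the grip force is fixed at half the most. Time passes only in rows, so rows that do not move let the fingers close. It prints the time, the measured TCP pose, the force, the opening and the grip force at its end. Input that does not fit is refused with a message, and nothing moves.
- env.state(): the state, without advancing time (a new reading comes with each control period).
- camrig.read_camera(name): name is "scene" or "top" or "wrist"; returns (picture, depth): 384x512x3 uint8, red, green, blue; 384x512 float32, mm along the optical axis (not along the pixel's ray), 0 where there is no reading.
- camrig.camera_info(name): a dict with "vertical_fov" (degrees; the focal length in pixels is half the picture's height over the tangent of half this angle, whatever the lens; pixels are square), "cx", "cy" (the principal point, pixels), "dist_coeffs" ([k1, k2, p1, p2, k3] as OpenCV has them; the pictures are not rectified), "origin" and "attitude" of the camera in the world. Camera axes: x right, y down, z forward; pixel columns grow to the right and rows downward; lengths in mm; the calibration is good to about 2 mm. A picture is of the moment at which its call begins: read the wrist's pose just before it. camera_info takes no time and is no camera call; for the wrist camera it gives the pose at the moment of the call.
- env.job_done(): hands the job in; it is judged then, once.
The state is a dict: "t": time; "joints": joint angles; "qvel": joint speeds; "tau": joint torques, N m; "eef_pos": TCP position; "tcp_rot": TCP orientation; "ft_force": force on the tool from outside, world axes, zero at the start; "moment": the same for the moment, N m; "opening": opening from 0.0 (shut) to 1.0 (fully open); "grip_force": force on a finger pad.
Only numpy, scipy, OpenCV 4.12 (cv2) and the standard library are available. Lean on these libraries where they do the work, as an engineer would, in place of code of your own. Each camera call takes 0.05 s, during which the arm holds its last target. There are 200 camera calls.

### The job

Slide the tray that carries the three gold-coloured rings fully home into the slot of the inspection scope, keeping the rings in it. Then swing the scope's spring-return focus lever on from its rest by exactly five clicks, counted by feel and without ever making a sixth, and finish while holding the lever there, because it springs back when let go. Leave the empty tray and the other things on the bench where they are.

Things in the scene. Friction and masses are not known exactly. Their poses are not given: they have to be found in the camera images.
- scope: White ring inspection scope, fixed to the bench, turned up to 0.2 rad. Origin: on the bench, middle of its tray slot; x axis points into the slot (away from the robot), z up. The slot is a channel along x with no floor (the tray slides on the bench), 86 mm wide, cheeks 22 mm high, ending at a 12 mm high stop. A home tray touches the stop, its origin within 2 mm of this one, axes parallel.
- slot_mouth (a point): Middle of the slot's mouth, on the bench, 45 mm before the scope's origin (scope x = -45 mm). From here guides 18 mm high flare outward to 68 mm before the origin. Farther in, from scope x = -10 to +50 mm, steel lips stick 5 mm inward over each side of the slot, underside 20 mm above the bench.
- lens (a point): Where the black focus barrel (36 mm thick) hangs over the slot: its underside, 135 mm above the bench at scope x = +35 mm; it sinks 12 mm per rad of lever. The column and head (250 mm high) stand behind and above it; nothing overhangs nearer the robot than scope x = +9 mm.
- pod (a point): Top centre of the round pod that carries the lever, at the scope's right: 50 mm radius, 28 mm high, at scope x = -50, y = -115 mm. The lever's upright axis passes through this point.
- lever: Steel lever over the pod, turning level. Origin: on its axis, bench height; x along the arm (14 mm wide, 48 to 56 mm above the bench) to the knob. At rest it points to scope -x, turned 0.1 rad to -y; it advances anticlockwise from above (knob goes to scope -y, then +x) to a hard stop at 1.75 rad. A spring pushes it back with 6.5 to 8.5 N at the knob; let go, it runs back to rest.
- knob (a point): Upright black round knob, free-turning, at the lever's end, 18 mm thick, from 56 to 106 mm above the bench; this point: on its axis, 85 mm up, 90 mm from the lever's axis. Felt at each click: the push jumps up by some 4 N as the pawl meets a tooth, sinks steadily by 6 N over its crest, then jumps up by 5 N on landing in the notch. It stays above 2 N: the lever never runs ahead.
- click_plate: Toothed plate on the pod, same axis as the lever (origin at bench height). Set differently each time: its x axis lies 0.05 to 0.30 rad anticlockwise of the lever's rest. Tooth crests lie 0.1, 0.3, ... 1.3 rad anticlockwise of its x axis: the first click comes 0.15 to 0.40 rad from rest, then one each 0.2 rad (18 mm at the knob). After n clicks the notch is at n x 0.2 rad from its x axis.
- tray: Grey plastic tray with the three rings in it, 0.16 kg: a pan 90 mm (x) by 80 mm (y), walls 14 mm high, six pockets, with an upright grip on its -x side. Origin: centre of the pan's underside; z up. Goes into the slot +x end first, grip staying outside on the robot's side.
- tray_grip (a point): Centre of where to pinch the tray's grip: block 32 mm (x) by 16 mm (y, the width to pinch) by 45 mm high, standing from 0 to 45 mm above the tray's underside; this point lies 86 mm from the tray's origin towards -x, 30 mm above the underside.
- ring0: Loose gold-coloured (brass) ring, 20 mm outside, 7 mm high, 12 g, lying in a pocket of the tray; origin at the centre of its underside.
- ring1: Second such ring, in the middle far pocket.
- ring2: Third such ring.
- empty_tray: Bystander: empty tray, same shape as the ring tray; the two swap places.
- hammer: Bystander: hammer with a wooden handle, lying.
- pliers: Bystander: pliers with blue grips, 150 mm long, lying.
- caliper: Bystander: steel caliper, 200 mm long, lying.
- tape: Bystander: roll of green tape, 68 mm diameter, 20 mm high.
- bench_block: Bystander: steel block on a rubber foot, 100 x 100 x 45 mm.
- graver: Bystander: wood-handled graver, lying.

How it is judged (in metres and radians):
On the way, in this order (a step that is already met when the one before it is completed fails the run):
1. the ring tray is fully home in the slot with its rings, the lever still at rest (x of tray in the frame of scope between -0.005 and 0.006 m and y of tray in the frame of scope between -0.005 and 0.005 m and height (world z) of tray below 0.004 m and angle between tray's own z axis and vertical below 0.05 rad and angle between the x axis of tray and the x axis of scope, either way round below 0.08 rad and horizontal distance between each of ring0, ring1, ring2 and tray below 0.055 m and z of each of ring0, ring1, ring2 in the frame of tray below 0.012 m and distance of knob from where it was at the start of the episode below 0.012 m), for 0.2 s.
2. the lever stands five clicks in, held by the fingers (angle between the x axis of lever and the x axis of click_plate, either way round between 0.92 and 1.08 rad and contact force between the fingers and lever above 1 N), for 0.2 s.
At the end, for the whole second after the job is handed in: Ring tray flat and fully home in the slot (within 5 mm, 0.08 rad), its three rings in it; the lever still and within 0.08 rad of the fifth notch (1.0 rad from the toothed plate's x axis), fingers pressing it with over 1 N through the last second (all of step 2 and x of tray in the frame of scope between -0.005 and 0.006 m and y of tray in the frame of scope between -0.005 and 0.005 m and height (world z) of tray below 0.004 m and angle between tray's own z axis and vertical below 0.05 rad and angle between the x axis of tray and the x axis of scope, either way round below 0.08 rad and horizontal distance between each of ring0, ring1, ring2 and tray below 0.055 m and z of each of ring0, ring1, ring2 in the frame of tray below 0.012 m and angular speed of lever below 0.2 rad/s and linear speed of tray below 0.02 m/s); the arm keeps its last pose, push and grip.
It fails at once if the lever makes a sixth click (angle between the x axis of lever and the x axis of click_plate, either way round above 1.15 rad).
It fails at once if a bystander is moved by more than 30 mm (distance of any of empty_tray, hammer, pliers, caliper, tape, bench_block, graver from where it was at the start of the episode above 0.03 m).
It also fails if it takes over 72 s, if anything falls off the work surface, if the arm or the gripper's body presses on something with over 40 N, if the wrist force passes 120 N, or if a joint passes its speed limit or range.

## Working session

There is one attempt and no reset: what is moved stays moved. The work goes in short steps, Python scripts to look and compute and a shell command to move; the robot and the scene stay as the last step left them, time stands still between calls to the robot, and variables do not carry over. Pictures are saved under pics/ and viewed, at most 10 in all, crops included, and the job is handed in when it is done.

```bash
ls; mkdir -p pics
cat > h.py <<'E'
import numpy as np, cv2
from cell import env, camrig
from scipy.spatial.transform import Rotation as R
def rot(a):
    a=np.array(a,float); return a if a.shape==(3,3) else R.from_euler('xyz',a).as_matrix()
def cam(n):
    i=camrig.camera_info(n); p,d=camrig.read_camera(n)
    f=192/np.tan(np.radians(i['vertical_fov'])/2)
    K=np.array([[f,0,i['cx']],[0,f,i['cy']],[0,0,1]])
    return dict(p=p,d=d,K=K,D=np.array(i['dist_coeffs'],float),o=np.array(i['origin'],float),A=rot(i['attitude']))
def ray(c,uv):
    n=cv2.undistortPoints(np.array(uv,float).reshape(-1,1,2),c['K'],c['D']).reshape(-1,2)
    return np.c_[n,np.ones(len(n))]
def plane(c,uv,z):
    r=ray(c,uv)@c['A'].T; return c['o']+r*((z-c['o'][2])/r[:,2])[:,None]
def cloud(c):
    v,u=np.mgrid[:384,:512]; r=ray(c,np.c_[u.ravel(),v.ravel()])
    return (c['o']+(r*c['d'].reshape(-1,1))@c['A'].T).reshape(384,512,3)
E
python3 - <<'E'
from h import *
import pickle
for n in('scene','top','wrist'):
    i=camrig.camera_info(n);print(n,i)
    c=cam(n);pickle.dump(c,open(n+'.pkl','wb'))
    cv2.imwrite(f'pics/{n}0.png',c['p'][...,::-1])
s=env.state();print(s)
E
```

```text
cell.py
pics
steer.py
scene {'vertical_fov': 56.191436567432, 'cx': 256.011669157823, 'cy': 189.11102714836863, 'dist_coeffs': array([-0.11485694,  0.        ,  0.        ,  0.        ,  0.        ]), 'origin': array([1125.62712297,  528.35634785,  725.15878929]), 'attitude': array([-2.20203622e+00,  1.28311480e-03,  2.36211749e+00])}
top {'vertical_fov': 46.50152199892372, 'cx': 256.38000202134276, 'cy': 200.22333294457093, 'dist_coeffs': array([-0.03820607,  0.        ,  0.        ,  0.        ,  0.        ]), 'origin': array([ 441.7807858 ,  -62.88153051, 1447.98291114]), 'attitude': array([-3.07099689,  0.00985751, -1.59018743])}
wrist {'vertical_fov': 63.805418485024134, 'cx': 252.5048731275466, 'cy': 192.33204391858823, 'dist_coeffs': array([-0.08113277,  0.        ,  0.        ,  0.        ,  0.        ]), 'origin': array([155.66784717, 610.31076832, 384.42693042]), 'attitude': array([2.89254655e+00, 1.36095878e-03, 1.21049638e+00])}
{'t': 0.15, 'joints': array([ 1.10540226e+00,  4.91412424e-01,  1.55927437e+00,  3.37775085e-05,
        1.09169436e+00, -1.05589340e-01]), 'qvel': array([-0.00040356, -0.00135782, -0.00213417, -0.0001868 , -0.00110144,
        0.00134492]), 'tau': array([ 3.58540819e-04, -6.12894273e+01, -2.58278686e+01,  6.92415051e-02,
        4.73848369e-02, -8.77611728e-05]), 'eef_pos': array([219.95106166, 584.85048425, 214.21346139]), 'tcp_rot': array([-3.14081171e+00, -1.12897267e-04,  2.78177230e+00]), 'ft_force': array([ 0.59744891, -0.87573769,  0.50345411]), 'moment': array([0.04410356, 0.04587274, 0.03012819]), 'grip_force': 0.0, 'opening': 0.9975565343208882}
```

View pics/top0.png

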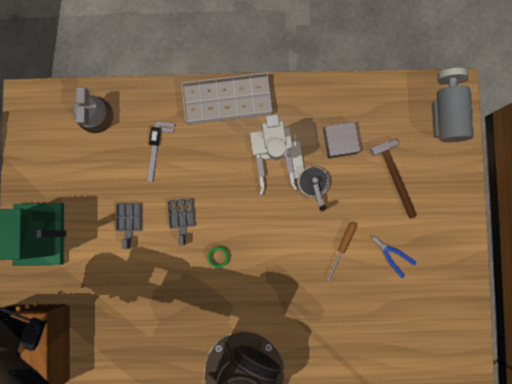

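View pics/scene0.png

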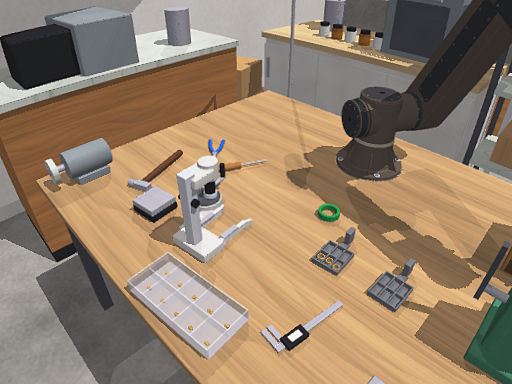

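Top view: the ring tray (gold dots) is at about (181,213) with its grip at (183,238), and the empty tray at (128,218). The scope's slot runs from about (275,150) to the guides at (262,190) and (298,187). The pod is at (314,182), the knob at (322,207) and the tape at (218,257). The scene view confirms the rings are in the tray nearer the scope.

```bash
cat >> h.py <<'E'
def totool(p,s=None):
    s=s or env.state(); return rot(s['tcp_rot']).T@(np.array(p)-np.array(s['eef_pos']))
E
python3 - <<'E'
from h import *
import pickle
c=pickle.load(open('top.pkl','rb'))
for n,uv,z in(('tray',(181,213),0),('grip',(183,240),45),('empty',(128,218),0),('egrip',(128,243),45),('guideL',(262,190),18),('guideR',(298,187),18),('pod',(314,182),56),('knob',(322,207),106),('tape',(218,257),20)):
    print(n,plane(c,[uv],z).round()[0])
print(R.from_matrix(rot(env.state()['tcp_rot'])).as_matrix().round(3))
s=env.state();i=camrig.camera_info('wrist')
print('cam in tool',totool(i['origin'],s).round(1),(rot(s['tcp_rot']).T@rot(i['attitude'])).round(3))
E
```

```text
tray [508. 195.   0.]
grip [421. 182.  45.]
empty [495. 369.   0.]
egrip [414. 355.  45.]
guideL [576. -69.  18.]
guideR [ 583. -185.   18.]
pod [ 594. -233.   56.]
knob [ 513. -248.  106.]
tape [364.  75.  20.]
[[-0.936  0.352 -0.   ]
 [ 0.352  0.936 -0.001]
 [ 0.    -0.001 -1.   ]]
cam in tool [  69.1    1.1 -170.3] [[-0.    -0.969 -0.247]
 [ 1.    -0.    -0.001]
 [ 0.    -0.247  0.969]]
```

```bash
python3 steer.py '[[[-30, -27, 0, 0, 1], [-60, -54, 0, 0, 1], [-90, -81, 0, 0, 1], [-120, -108, 0, 0, 1], [-150, -135, 0, 0, 1]]]'
python3 steer.py '[[[-30, -27, 0, 0, 1], [-60, -54, 0, 0, 1], [-90, -81, 0, 0, 1], [-120, -108, 0, 0, 1], [-150, -135, 0, 0, 1]]]'
python3 steer.py '[[[-37, -30, 0, -0.12, 1], [-37, -30, 0, -0.24, 1], [-37, -30, 0, -0.36, 1], [-37, -30, 0, -0.36, 1]]]'
python3 - <<'E'
from h import *
import pickle
c=cam('wrist');pickle.dump(c,open('w1.pkl','wb'))
cv2.imwrite('pics/w1.png',c['p'][...,::-1]);print(env.state()['eef_pos'],env.state()['tcp_rot'])
E
```

```text
t: 0.57
eef_pos: [313.2, 404.1, 214.5]
tcp_rot: [-3.141, -0.0, 2.782]
ft_force: [1.6, 0.2, 0.4]
opening: 1.001
grip_force: 0.0
t: 0.98
eef_pos: [406.2, 224.8, 214.7]
tcp_rot: [3.141, 0.0, 2.782]
ft_force: [0.5, 0.2, 0.5]
opening: 0.999
grip_force: 0.0
t: 1.32
eef_pos: [430.2, 184.6, 214.5]
tcp_rot: [-3.142, -0.0, -3.138]
ft_force: [-1.7, 0.6, 1.3]
opening: 1.0
grip_force: 0.0
[429.88300006 185.19412413 214.51694975] [ 3.14154233e+00 -2.71171651e-04  3.13934186e+00]
```

View pics/w1.png

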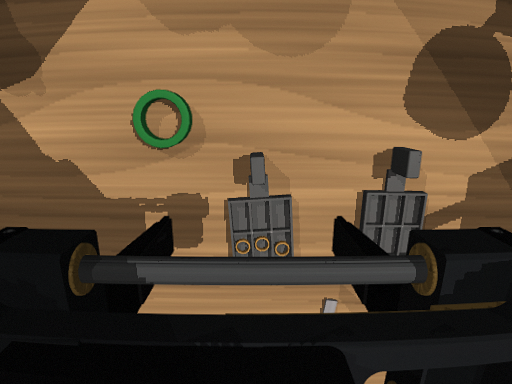

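Wrist view: the ring tray is at (260,225) with its three rings at (243,246), (262,243) and (282,248). Its grip is at (257,165), the empty tray is at (393,220), and the tape is at (162,119).

```bash
cat >> h.py <<'E'
def rect(P):
    (cx,cy),(w,h),a=cv2.minAreaRect(P[:,:2].astype(np.float32)); return np.round([cx,cy,w,h,a],1)
E
python3 - <<'E'
from h import *
import pickle
c=pickle.load(open('w1.pkl','rb'));C=cloud(c)
box=np.zeros((384,512),bool);box[140:253,215:300]=1
z=C[...,2]
g=box&(z>42)&(z<52);v,u=np.nonzero(g);print('gripTop',len(v),u.min(),u.max(),v.min(),v.max(),rect(C[g]),np.median(z[g]))
t=box&(z>11)&(z<18);print('walls',t.sum(),rect(C[t]),np.median(z[t]))
b=np.zeros_like(box);b[180:210,20:200]=1;print('bench',np.median(z[b]))
hsv=cv2.cvtColor(c['p'],cv2.COLOR_RGB2HSV)
# colour mask of the dark grey tray
m=(box&(hsv[...,1]<50)).astype(np.uint8)
n,l,s,ce=cv2.connectedComponentsWithStats(m);k=1+s[1:,4].argmax();print(s[k],ce[k])
# grip top edge rays, per row
for r in range(150,200,4): 
    q=np.nonzero(l[r]==k)[0]; print(r,q.min() if len(q) else 0,q.max() if len(q) else 0,end='; ')
E
```

```text
gripTop 402 250 265 156 184 [422.7 191.   32.1  16.    4.1] 45.07852718877473
walls 885 [473.4 194.6 133.6  80.2   4.2] 13.254391611468236
bench 0.3707476673312726
[ 228  152   65  101 3650] [260.45123288 211.61589041]
150 0 0; 154 251 262; 158 250 263; 162 251 263; 166 251 264; 170 251 264; 174 251 264; 178 249 267; 182 249 267; 186 249 267; 190 250 267; 194 250 268; 198 229 290;
```

```bash
python3 steer.py '[[[4, 3, 33, -0.04, 1], [7, 6, 66, -0.073, 1], [7, 6, 100, -0.073, 1], [7, 6, 100, -0.073, 1]]]'
python3 - <<'E'
from h import *
import pickle
c=cam('wrist');pickle.dump(c,open('w2.pkl','wb'));C=cloud(c);z=C[...,2]
near=(abs(C[...,0]-423)<40)&(abs(C[...,1]-191)<20)
g=near&(z>42)&(z<52);print('gripTop',g.sum(),rect(C[g]),np.median(z[g]))
s=env.state();print(s['eef_pos'],s['tcp_rot'])
# triangulate: top-face pixel centre in both views
w=pickle.load(open('w1.pkl','rb'));C1=cloud(w);g1=(abs(C1[...,0]-423)<40)&(abs(C1[...,1]-191)<20)&(C1[...,2]>42)&(C1[...,2]<52)
P=[]
for k,m in((w,g1),(c,g)):
    (x,y),_,_=cv2.minAreaRect(np.argwhere(m)[:,::-1].astype(np.float32)); P.append((k['o'],(ray(k,[(x,y)])@k['A'].T)[0])); print(x,y)
A=np.c_[P[0][1],-P[1][1]];t=np.linalg.lstsq(A,P[1][0]-P[0][0],rcond=None)[0]
print(P[0][0]+t[0]*P[0][1],P[1][0]+t[1]*P[1][1])
E
```

```text
t: 1.7
eef_pos: [420.1, 191.5, 110.4]
tcp_rot: [-3.14, -0.008, -3.071]
ft_force: [-0.2, -0.1, 0.3]
opening: 1.001
grip_force: 0.0
gripTop 767 [422.7 190.9  32.5  15.5   4. ] 45.114041974361555
[421.32564558 191.73965957 112.95062525] [-3.14053389 -0.00542214 -3.07102756]
257.39483642578125 170.21206665039062
250.5 206.0
[422.46353006 190.97058481  43.98766504] [422.46070291 190.89903945  43.98600072]
```

```bash
python3 steer.py '[[[0, 0, 35, 0, 1], [0, 0, 70, 0, 1], [0, 0, 102, 0, 1], [0, 0, 102, 0, 1], [0, 0, 102, 0, 0.5]]]'
python3 steer.py '[[[0, 0, 0, 0, 0.1], [0, 0, 0, 0, 0.1], [0, 0, 0, 0, 0.1], [0, 0, 0, 0, 0.1], [0, 0, 0, 0, 0.1]]]'
```

```text
t: 2.17
eef_pos: [423.1, 191.9, 13.5]
tcp_rot: [-3.141, -0.001, -3.07]
ft_force: [0.7, -0.3, 0.4]
opening: 0.972
grip_force: 0.0
t: 2.58
eef_pos: [423.2, 191.7, 13.6]
tcp_rot: [3.141, 0.002, -3.069]
ft_force: [-0.1, 0.8, -0.9]
opening: 0.636
grip_force: 0.0
```

Run:
```python
from h import *
import pickle
c=pickle.load(open('top.pkl','rb'));C=cloud(c);z=C[...,2]
# scope: white pixels in top view; pod / block etc.
for lo,hi in((10,15),(16,20),(20.5,24),(24,32),(44,58),(80,110)):
    m=(z>lo)&(z<hi)&(C[...,0]>480)&(C[...,0]<760)&(C[...,1]<-30)&(C[...,1]>-300)
    print(lo,hi,m.sum(),rect(C[m]) if m.sum() else 0)
big=cv2.resize(c['p'][90:220,230:360],None,fx=4.6,fy=4.6,interpolation=cv2.INTER_CUBIC);cv2.imwrite('pics/topcrop.png',big[...,::-1])
```

```text
10 15 233 [ 652.  -171.7  153.7  253.9   14.7]
16 20 114 [ 638.3 -173.9  189.8  249.5    7.4]
20.5 24 188 [ 6.538e+02 -1.626e+02  2.102e+02  2.499e+02  5.000e-01]
24 32 769 [ 654.9 -166.3  266.1  209.7   89.4]
44 58 165 [ 634.2 -258.2   57.8  260.3   77.3]
80 110 32 [ 511.2 -252.9   15.5   15.5    3.9]
```

```bash
python3 steer.py '[[[0, 0, -41, 0, 0.6], [0, 0, -82, 0, 0.6], [0, 0, -123, 0, 0.6], [0, 0, -164, 0, 0.6], [0, 0, -205, 0, 0.6]]]'
python3 steer.py '[[[-15, -32, -20, 0, 0.6], [-30, -64, -40, 0, 0.6], [-45, -96, -60, 0, 0.6], [-60, -128, -80, 0, 0.6], [-75, -160, -80, 0, 0.6]]]'
python3 steer.py '[[[-16, -33, 0, 0, 0.6], [-32, -66, 0, 0, 0.6], [-48, -99, 0, 0, 0.6], [-64, -132, 0, 0, 0.6], [-79, -164, 0, 0, 0.6]]]'
python3 steer.py '[[[0, 0, 0, 0, 0.6], [0, 0, 0, 0, 0.6]]]'
python3 - <<'E'
from h import *
import pickle
c=cam('wrist');pickle.dump(c,open('w3.pkl','wb'))
cv2.imwrite('pics/w3.png',c['p'][...,::-1]);print(env.state()['eef_pos'],env.state()['tcp_rot'])
E
```

```text
t: 3.0
eef_pos: [422.2, 191.4, 220.2]
tcp_rot: [3.141, 0.0, -3.068]
ft_force: [0.5, 0.7, 0.2]
opening: 0.598
grip_force: 0.0
t: 3.42
eef_pos: [510.6, 35.9, 301.8]
tcp_rot: [-3.141, 0.006, -3.068]
ft_force: [1.0, 0.8, 0.6]
opening: 0.6
grip_force: 0.0
t: 3.83
eef_pos: [600.5, -122.1, 297.9]
tcp_rot: [3.142, 0.0, -3.069]
ft_force: [0.5, 0.6, 0.7]
opening: 0.599
grip_force: 0.0
t: 4.0
eef_pos: [600.1, -121.7, 297.0]
tcp_rot: [3.141, -0.001, -3.071]
ft_force: [-0.2, -0.1, -0.3]
opening: 0.601
grip_force: 0.0
[ 599.72845221 -120.54683817  297.34492511] [ 3.14099159e+00 -8.44759393e-04 -3.06957624e+00]
```

View pics/w3.png

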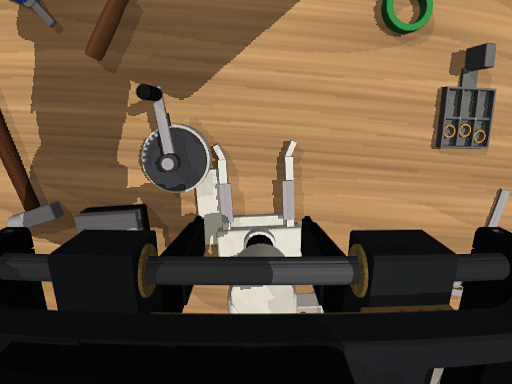

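Wrist view over the scope: the cheeks are at u≈224 and u≈288 (rows 180–225), with the guides flaring up to (217,147) and (292,143). The stop is at row ~218, the lever hub at (168,163), and the knob top at (149,92).

Run:
```python
from h import *
import pickle
c=pickle.load(open('w3.pkl','rb'));C=cloud(c);z=C[...,2]
v,u=np.mgrid[:384,:512]
print('bench',np.median(z[100:130,330:400]))
def fit(m):
    P=C[m][:,:2];q=cv2.fitLine(P.astype(np.float32),cv2.DIST_HUBER,0,.01,.01).ravel();return q.round(4),len(P)
for n,(a,b) in dict(R=(205,240),L=(275,305)).items():
    m=(z>17)&(z<25)&(u>a)&(u<b)&(v>138)&(v<228)
    for r in range(140,228,6):
        q=np.nonzero(m[r])[0]
        if len(q):
            k=[q.min(),q.max()];print(n,r,k,C[r,k].round(1).tolist())
s=(z>8)&(z<16)&(u>228)&(u<288)&(v>200)&(v<230);print('stop',s.sum(),rect(C[s]) if s.any() else 0)
k=(z>100)&(z<112)&(u<180)&(v<130);print('knob',k.sum(),rect(C[k]),np.median(z[k]), cv2.minEnclosingCircle(C[k][:,:2].astype(np.float32)))
p=(z>22)&(z<34)&(u>130)&(u<215)&(v>115)&(v<200);print('pod',p.sum(),cv2.minEnclosingCircle(C[p][:,:2].astype(np.float32)),np.median(z[p]))
a=(z>46)&(z<60)&(u>130)&(u<215)&(v>80)&(v<200);print('arm',a.sum(),rect(C[a]),fit(a),np.median(z[a]))
```

```text
bench 0.1426639973383601
R 146 [np.int64(207), np.int64(218)] [[580.3, -188.0, 20.9], [579.4, -172.3, 19.3]]
R 152 [np.int64(209), np.int64(221)] [[588.8, -184.8, 20.3], [588.0, -167.7, 17.6]]
R 158 [np.int64(210), np.int64(224)] [[597.6, -183.2, 19.4], [596.4, -162.9, 17.8]]
R 164 [np.int64(210), np.int64(225)] [[606.7, -183.0, 18.2], [604.4, -160.5, 22.9]]
R 170 [np.int64(208), np.int64(226)] [[614.7, -184.8, 24.0], [613.2, -158.7, 22.1]]
R 176 [np.int64(219), np.int64(226)] [[623.1, -168.6, 21.3], [621.9, -158.2, 23.6]]
R 182 [np.int64(219), np.int64(227)] [[632.0, -168.2, 21.8], [631.7, -156.5, 19.3]]
R 188 [np.int64(225), np.int64(225)] [[639.9, -158.7, 24.2], [639.9, -158.7, 24.2]]
R 194 [np.int64(222), np.int64(231)] [[649.2, -162.6, 24.8], [648.5, -149.4, 24.0]]
R 200 [np.int64(220), np.int64(231)] [[658.9, -165.3, 24.0], [657.7, -148.9, 24.2]]
R 206 [np.int64(222), np.int64(232)] [[667.8, -161.8, 24.7], [667.6, -147.0, 21.9]]
R 212 [np.int64(223), np.int64(230)] [[677.5, -160.0, 23.7], [676.3, -149.3, 25.0]]
R 218 [np.int64(229), np.int64(231)] [[686.0, -150.4, 24.7], [686.0
[... 967 characters left out ...]
-70.5, 23.8], [660.3, -55.7, 25.0]]
L 212 [np.int64(284), np.int64(291)] [[670.7, -68.2, 24.5], [670.5, -57.4, 23.0]]
L 218 [np.int64(284), np.int64(293)] [[680.2, -67.3, 24.6], [679.2, -53.7, 25.0]]
L 224 [np.int64(286), np.int64(293)] [[691.1, -62.7, 20.3], [689.8, -52.2, 21.9]]
stop 579 [ 691.9 -106.    16.9   84.9    6.7]
knob 210 [ 513.7 -251.6   16.8   17.5    1.6] 106.0244246273698 ((513.3990478515625, -251.6140899658203), 9.251087188720703)
pod 2426 ((601.2012939453125, -233.0963134765625), 50.40317153930664) 32.879013913252265
arm 688 [ 558.1 -240.8  110.7   17.7   15.7] (array([ 9.708000e-01,  2.399000e-01,  5.540908e+02, -2.407786e+02],
      dtype=float32), 688) 56.02687115656025
```

```bash
python3 steer.py '[[[16, 33, 0, 0, 0.6], [32, 66, 0, 0, 0.6], [48, 99, 0, 0, 0.6], [64, 132, 0, 0, 0.6], [79, 164, 0, 0, 0.6]]]'
python3 steer.py '[[[15, 32, 20, 0, 0.6], [30, 64, 40, 0, 0.6], [45, 96, 60, 0, 0.6], [60, 128, 80, 0, 0.6], [75, 160, 80, 0, 0.6]]]'
python3 steer.py '[[[0, 0, 41, 0, 0.6], [0, 0, 82, 0, 0.6], [0, 0, 123, 0, 0.6], [0, 0, 164, 0, 0.6], [0, 0, 205, 0, 0.6]]]'
python3 steer.py '[[[0, 0, 0, 0, 0.1], [0, 0, 0, 0, 0.1], [0, 0, 0, 0, 0.1], [0, 0, 0, 0, 0.1], [0, 0, 0, 0, 0.1]]]'
python3 steer.py '[[[0, 0, 0, 0, 0.1], [0, 0, 0, 0, 0.1], [0, 0, 0, 0, 0.1], [0, 0, 0, 0, 0.1], [0, 0, 0, 0, 0.1]]]'
python3 -c "
from h import *
s=env.state();print(s)"
```

```text
t: 4.47
eef_pos: [507.1, 39.8, 298.1]
tcp_rot: [3.141, 0.0, -3.067]
ft_force: [0.6, 0.4, 0.4]
opening: 0.599
grip_force: 0.0
t: 4.88
eef_pos: [419.3, 193.0, 215.3]
tcp_rot: [-3.141, -0.004, -3.067]
ft_force: [0.5, -0.0, 0.0]
opening: 0.599
grip_force: 0.0
t: 5.3
eef_pos: [421.8, 192.4, 12.0]
tcp_rot: [3.141, 0.002, -3.067]
ft_force: [1.3, 0.5, -0.9]
opening: 0.598
grip_force: 0.0
t: 5.72
eef_pos: [423.9, 192.0, 15.3]
tcp_rot: [3.141, 0.005, -3.068]
ft_force: [0.6, 0.2, 0.0]
opening: 0.307
grip_force: 0.0
t: 6.13
eef_pos: [423.4, 191.7, 14.1]
tcp_rot: [3.141, 0.002, -3.069]
ft_force: [-2.7, -1.3, 16.3]
opening: 0.167
grip_force: 29.9
{'t': 6.1333, 'joints': array([ 2.82785572e-01,  6.04441073e-01,  2.12295039e+00,  2.27457880e-04,
        4.11723373e-01, -1.36105582e+00]), 'qvel': array([-0.00058306,  0.00161961,  0.00050651,  0.00036585, -0.00058557,
        0.00046089]), 'tau': array([ 1.65167218e-01, -4.47487092e+01, -8.67116153e+00, -2.81357422e-02,
       -4.19010725e-01, -1.17262839e-01]), 'eef_pos': array([423.43885906, 191.69120575,  14.07449874]), 'tcp_rot': array([ 3.14098722e+00,  2.40444270e-03, -3.06875665e+00]), 'ft_force': array([-2.71761263, -1.28912867, 16.30788768]), 'moment': array([-0.18364219,  0.24674421, -0.08138072]), 'grip_force': 29.93102878332138, 'opening': 0.16726239588818367}
```

```bash
python3 steer.py '[[[0, 0, -0.7, 0, 0.1], [0, -15, -1, 0, 0.1], [0, -40, -1, 0, 0.1], [0, -65, -1, 0, 0.1], [0, -90, -1, 0, 0.1]]]'
python3 -c "
from h import *
s=env.state();print(s['moment'],s['grip_force'])"
python3 steer.py '[[[0, -25, 0, 0, 0.1], [0, -50, 0, 0, 0.1], [3, -75, 0, 0, 0.1], [6, -100, 0, 0, 0.1], [10, -120, 0, 0, 0.1]]]'
```

```text
t: 6.55
eef_pos: [429.7, 101.1, 14.1]
tcp_rot: [3.142, 0.001, -3.067]
ft_force: [1.3, 1.7, 0.8]
opening: 0.163
grip_force: 30.0
[ 0.32616574 -0.15280985  0.18467099] 29.98481422662735
t: 6.97
eef_pos: [428.7, -20.2, 14.1]
tcp_rot: [-3.141, 0.002, -3.069]
ft_force: [1.7, 1.8, 2.0]
opening: 0.166
grip_force: 30.0
```

```bash
python3 steer.py '[[[4, -25, 0, 0, 0.1], [8, -50, 0, 0, 0.1], [12, -75, 0, -0.015, 0.1], [16, -100, 0, -0.03, 0.1], [18.5, -116, 0, -0.037, 0.1]]]'
python3 steer.py '[[[0, 0, 0, 0, 0.1]]]'
python3 - <<'E'
from h import *
import pickle
s=env.state();print(s['eef_pos'],s['tcp_rot'],s['moment'])
c=cam('top');pickle.dump(c,open('t2.pkl','wb'))
C=cloud(c);z=C[...,2]
b=(C[...,0]>440)&(C[...,0]<570)&(C[...,1]>-210)&(C[...,1]<-50)&(z>6)&(z<18);print(rect(C[b]))
w=cam('wrist');cv2.imwrite('pics/w4.png',w['p'][...,::-1]);pickle.dump(w,open('w4.pkl','wb'))
cv2.imwrite('pics/t2.png',cv2.resize(c['p'][100:260,170:380],None,fx=3.5,fy=3.5,interpolation=cv2.INTER_CUBIC)[...,::-1])
E
```

```text
t: 7.38
eef_pos: [418.4, -137.6, 14.1]
tcp_rot: [-3.141, 0.001, -3.031]
ft_force: [0.3, 3.4, 1.9]
opening: 0.164
grip_force: 30.0
t: 7.47
eef_pos: [418.6, -138.2, 14.1]
tcp_rot: [-3.141, 0.002, -3.034]
ft_force: [-0.5, -3.5, 3.2]
opening: 0.168
grip_force: 30.0
[ 418.58804175 -138.19575319   14.11922681] [-3.14051671e+00  1.66291598e-03 -3.03396959e+00] [-0.57473094 -0.13376544 -0.14164995]
[ 507.4 -132.4  148.   122.1   88.9]
```

View pics/t2.png

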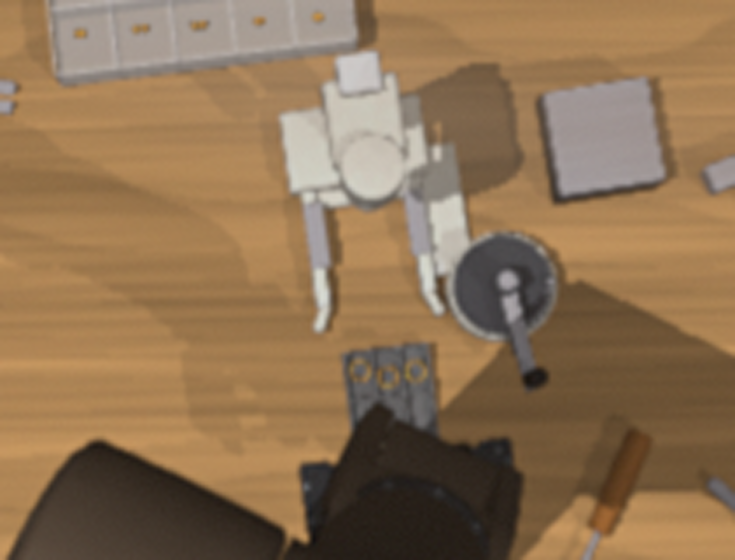

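Top crop: the tray front (about (345..435, 350)) stands just before the guide tips (320,325) and (440,310), with all three rings in it. It may sit a few mm towards −y, so I'll measure that.

Run:
```python
from h import *
import pickle
c=pickle.load(open('t2.pkl','rb'));p=c['p']
hsv=cv2.cvtColor(p,cv2.COLOR_RGB2HSV)
O=np.array([638.4,-112.8]);th=.11;ex=np.array([np.cos(th),np.sin(th)]);ey=np.array([-ex[1],ex[0]])
for r in range(200,221,2):
    row=hsv[r,262:302]; m=np.nonzero(row[:,1]<90)[0]+262
    if len(m):
        P=plane(c,[(m.min()-.5,r),(m.max()+.5,r)],14)[:,:2]-O
        print(r,m.min(),m.max(),(P@ex).round(1),(P@ey).round(1))
for r in range(150,196,5):
    row=hsv[r,254:302];m=np.nonzero(row[:,1]<60)[0]+254
    print(r,m.tolist())
    for e in m[np.r_[True,np.diff(m)>1]|np.r_[np.diff(m)>1,True]]:
        P=plane(c,[(e,r)],22)[0,:2]-O;print('   ',e,(P@ex).round(1),(P@ey).round(1))
```

```text
200 270 292 [ -92.3 -101.9] [ 30.2 -43.1]
202 268 292 [ -97.9 -108.3] [ 37.4 -42.3]
204 268 292 [-104.3 -114.7] [ 38.3 -41.4]
206 268 293 [-110.7 -121.5] [ 39.1 -43.7]
208 268 293 [-117.  -127.9] [ 39.9 -42.8]
210 269 293 [-123.8 -134.2] [ 37.6 -42. ]
212 269 293 [-130.2 -140.6] [ 38.4 -41.1]
214 269 294 [-136.6 -147.4] [ 39.3 -43.4]
216 269 294 [-142.9 -153.7] [ 40.1 -42.6]
218 270 294 [-149.7 -160.1] [ 37.8 -41.7]
220 270 294 [-156.1 -166.4] [ 38.6 -40.8]
150 [254, 255, 256, 257, 258, 259, 260, 261, 262, 263, 264, 265, 266, 267, 268, 269, 270, 271, 272, 273, 274, 275, 276, 277, 278, 279, 280, 281, 282, 283, 284, 285, 286, 287, 288, 289, 290, 291, 292, 293, 294, 295, 296, 297, 298, 299, 300]
    254 73.9 58.8
    300 54.6 -88.3
155 [254, 255, 256, 257, 258, 259, 260, 261, 262, 263, 264, 265, 266, 267, 268, 269, 270, 271, 272, 273, 274, 275, 276, 277, 278, 279, 280, 281, 282, 283, 284, 285, 286, 287, 288, 289, 290, 291, 292, 293, 294, 295, 296, 297, 298, 299, 300, 301]
    254 57.8 60.9
    301 38.0 -89.3
160 [257, 258, 259, 260, 261, 262, 286, 287, 288, 289, 290, 291, 292, 293, 294,
[... 656 characters left out ...]
 [259, 260, 261, 262, 263, 290, 291, 292, 293, 294, 298, 299, 300, 301]
    259 -24.7 55.4
    263 -26.4 42.7
    290 -37.6 -43.2
    294 -39.3 -55.9
    298 -41.0 -68.6
    301 -42.2 -78.2
185 [260, 261, 262, 263, 264, 291, 292, 293, 294, 295, 298, 299, 300, 301]
    260 -41.1 54.3
    264 -42.8 41.6
    291 -54.0 -44.2
    295 -55.7 -56.9
    298 -56.9 -66.5
    301 -58.2 -76.0
190 [261, 262, 263, 300, 301]
    261 -57.5 53.2
    263 -58.3 46.9
    300 -73.7 -70.6
    301 -74.1 -73.8
195 []Traceback (most recent call last):
  File "<stdin>", line 14, in <module>
IndexError: boolean index did not match indexed array along axis 0; size of axis is 0 but size of corresponding boolean axis is 1
```

```bash
python3 steer.py '[[[-12, 1.5, 0, 0, 0.1], [-30, 1.5, 0, 0, 0.1], [-48, 1.5, 0, 0, 0.1], [-66, 1.5, 0, 0, 0.1], [-80, 1.5, 0, 0, 0.1]]]'
python3 steer.py '[[[-12, 0, 0, 0, 0.1], [-24, 0, 0, 0, 0.1], [-36, 0, 0, 0, 0.1], [-45, 0, 0, 0, 0.1], [-48, 0, 0, 0, 0.1]]]'
python3 -c "
from h import *
s=env.state();print(s['moment'],s['eef_pos'])
O=np.array([638.4,-112.8]);th=.11;ex=np.array([np.cos(th),np.sin(th)]);ey=np.array([-ex[1],ex[0]]);d=s['eef_pos'][:2]-O;print(d@ex,d@ey)"
```

```text
t: 7.98
eef_pos: [497.5, -123.8, 13.7]
tcp_rot: [3.141, -0.002, -3.031]
ft_force: [-5.6, -5.8, 1.6]
opening: 0.168
grip_force: 29.9
t: 8.4
eef_pos: [545.0, -119.7, 13.7]
tcp_rot: [-3.141, -0.002, -3.03]
ft_force: [-15.1, -19.7, 6.7]
opening: 0.169
grip_force: 29.8
[-3.28120018  2.47089503 -0.29243521] [ 544.99389291 -119.65493977   13.73855213]
-93.5940933663525 3.440454540370096
```

```bash
python3 steer.py '[[[2, -1.5, 0, 0, 0.1], [2, -3, 0, 0, 0.1], [2, -3, 0, 0, 0.1]]]'
python3 -c "
from h import *
s=env.state();print(s['moment'],s['eef_pos'],s['tcp_rot'])
O=np.array([638.4,-112.8]);th=.11;ex=np.array([np.cos(th),np.sin(th)]);ey=np.array([-ex[1],ex[0]]);d=s['eef_pos'][:2]-O;print(d@ex,d@ey)"
```

```text
t: 8.65
eef_pos: [543.5, -122.0, 13.7]
tcp_rot: [3.141, -0.0, -3.03]
ft_force: [0.7, 1.5, 2.7]
opening: 0.166
grip_force: 29.9
[ 0.54527992  0.05068545 -0.00619277] [ 543.49452168 -122.0258181    13.68590465] [ 3.14097451e+00 -4.62566800e-04 -3.03049654e+00]
-95.34467354258757 1.2485039872167343
```

```bash
python3 steer.py '[[[-2, -0.3, 0, 0, 0.1], [-4, -0.5, 0, 0, 0.1], [-6, -0.5, 0, 0, 0.1], [-8, -0.5, 0, 0, 0.1]]]'
python3 -c "
from h import *
s=env.state();print(s['moment'],s['eef_pos'],s['tcp_rot'])
O=np.array([638.4,-112.8]);th=.11;ex=np.array([np.cos(th),np.sin(th)]);ey=np.array([-ex[1],ex[0]]);d=s['eef_pos'][:2]-O;print(d@ex,d@ey)"
```

```text
t: 8.98
eef_pos: [551.4, -122.6, 13.6]
tcp_rot: [3.141, -0.001, -3.031]
ft_force: [-4.8, 0.1, 5.3]
opening: 0.17
grip_force: 30.0
[0.11717726 0.86741475 0.10028401] [ 551.4268732  -122.59800807   13.63962483] [ 3.14116651e+00 -9.90744386e-04 -3.03106029e+00]
-87.52307841663726 -0.19102779209662848
```

```bash
python3 steer.py '[[[-1, 0, 0, 0, 0.1], [-2, 0, 0, 0, 0.1]]]'
python3 steer.py '[[[-1, 0, 0, 0, 0.1], [-2, 0, 0, 0, 0.1]]]'
python3 -c "
from h import *
s=env.state();print(s['moment'],s['eef_pos'],s['tcp_rot'])
O=np.array([638.4,-112.8]);th=.11;ex=np.array([np.cos(th),np.sin(th)]);ey=np.array([-ex[1],ex[0]]);d=s['eef_pos'][:2]-O;print(d@ex,d@ey)"
```

```text
t: 9.15
eef_pos: [553.4, -122.5, 13.7]
tcp_rot: [3.141, -0.001, -3.031]
ft_force: [-4.6, -1.2, 6.8]
opening: 0.166
grip_force: 30.0
t: 9.32
eef_pos: [555.4, -122.3, 13.7]
tcp_rot: [3.141, -0.001, -3.031]
ft_force: [-5.3, 0.1, 5.7]
opening: 0.164
grip_force: 30.0
[0.07099747 0.8230775  0.02106858] [ 555.39437571 -122.34627666   13.65738723] [ 3.14129159e+00 -8.24182682e-04 -3.03125740e+00]
-83.55192045836954 -0.3763635063074446
```

```bash
python3 steer.py '[[[-1, 0, 0, 0, 0.1], [-2, 0, 0, 0, 0.1]]]'
python3 - <<'E'
from h import *
import pickle
w=cam('wrist');cv2.imwrite('pics/w5.png',w['p'][...,::-1]);pickle.dump(w,open('w5.pkl','wb'))
c=cam('top');pickle.dump(c,open('t3.pkl','wb'))
cv2.imwrite('pics/t3.png',cv2.resize(c['p'][120:220,210:340],None,fx=5,fy=5,interpolation=cv2.INTER_CUBIC)[...,::-1])
c=cam('scene');pickle.dump(c,open('s3.pkl','wb'))
cv2.imwrite('pics/s3.png',cv2.resize(c['p'][140:270,160:270],None,fx=4.5,fy=4.5,interpolation=cv2.INTER_CUBIC)[...,::-1])
print(env.state()['ft_force'])
E
```

```text
t: 9.48
eef_pos: [557.4, -122.1, 13.7]
tcp_rot: [3.141, -0.001, -3.031]
ft_force: [-4.6, -0.6, 4.5]
opening: 0.166
grip_force: 30.0
[-3.84729476  0.35838219  5.04145509]
```

View pics/s3.png

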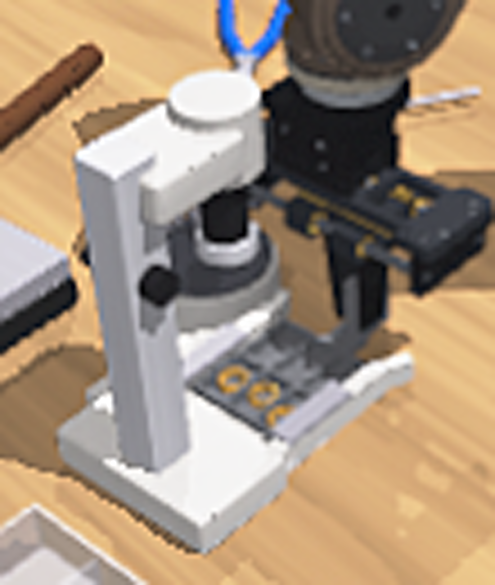

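Scene crop: the tray is between the cheeks and under the lips, with its rings still in the far pockets and its front edge close to the stop. I'll keep pushing until I feel the stop.

```bash
python3 steer.py '[[[-1, 0, 0, 0, 0.1], [-2, 0, 0, 0, 0.1]]]'
python3 steer.py '[[[-1, 0, 0, 0, 0.1], [-2, 0, 0, 0, 0.1]]]'
python3 - <<'E'
from h import *
import pickle
c=pickle.load(open('s3.pkl','rb'));C=cloud(c);z=C[...,2]
O=np.array([638.4,-112.8]);th=.11;ex=np.array([np.cos(th),np.sin(th)]);ey=np.array([-ex[1],ex[0]])
X=(C[...,:2]-O)@ex;Y=(C[...,:2]-O)@ey
# profile along slot centre strips
for y0 in(-15,10,20):
    m=(abs(Y-y0)<2.5)&(X>20)&(X<75)&(z<40);o=np.argsort(X[m]);print(y0,[(round(float(a),0),round(float(b),0)) for a,b in zip(X[m][o],z[m][o])])
h=cv2.cvtColor(c['p'],cv2.COLOR_RGB2HSV);g=(h[...,1]>130)&(h[...,2]>100)&(abs(X)<80)&(abs(Y)<45)&(z>3)&(z<14);print(g.sum(),[ (X[g].min(),X[g].max(),Y[g].min(),Y[g].max())])
E
```

```text
t: 9.8
eef_pos: [559.3, -121.9, 13.6]
tcp_rot: [3.141, -0.001, -3.031]
ft_force: [-5.1, -0.4, 5.9]
opening: 0.163
grip_force: 30.0
t: 9.97
eef_pos: [561.3, -121.7, 13.6]
tcp_rot: [3.141, -0.001, -3.031]
ft_force: [-3.8, -1.4, 4.8]
opening: 0.167
grip_force: 30.0
-15 [(22.0, 9.0), (28.0, 12.0), (31.0, 12.0), (34.0, 14.0), (37.0, 15.0), (38.0, 14.0), (39.0, 9.0), (39.0, 12.0), (44.0, 12.0), (47.0, 13.0), (61.0, 30.0), (64.0, 31.0)]
10 [(25.0, 13.0), (43.0, 13.0), (46.0, 13.0), (60.0, 31.0), (63.0, 32.0), (65.0, 31.0), (68.0, 33.0), (69.0, 32.0), (72.0, 31.0)]
20 [(23.0, 6.0), (28.0, 14.0), (29.0, 7.0), (29.0, 11.0), (35.0, 15.0), (38.0, 15.0), (38.0, 12.0), (39.0, 9.0), (44.0, 13.0), (45.0, 12.0), (62.0, 30.0), (65.0, 32.0), (68.0, 32.0), (68.0, 29.0), (71.0, 32.0), (71.0, 30.0), (73.0, 31.0)]
32 [(np.float64(4.561914571849873), np.float64(28.921886851262652), np.float64(-36.83492400332005), np.float64(22.29341613534909))]
```

```bash
python3 steer.py '[[[-1, 0, 0, 0, 0.1], [-2, 0, 0, 0, 0.1]]]'
python3 steer.py '[[[-1, 0, 0, 0, 0.1], [-2, 0, 0, 0, 0.1]]]'
python3 steer.py '[[[-1, 0, 0, 0, 0.1], [-1, 0, 0, 0, 0.1]]]'
```

```text
t: 10.13
eef_pos: [561.6, -121.6, 13.6]
tcp_rot: [3.14, -0.004, -3.031]
ft_force: [-19.9, -6.5, 13.4]
opening: 0.168
grip_force: 30.0
t: 10.3
eef_pos: [562.1, -121.6, 13.5]
tcp_rot: [3.14, -0.007, -3.031]
ft_force: [-24.3, -9.4, 15.0]
opening: 0.171
grip_force: 30.0
t: 10.47
eef_pos: [562.7, -121.5, 13.4]
tcp_rot: [3.14, -0.008, -3.031]
ft_force: [-22.7, -8.6, 15.8]
opening: 0.169
grip_force: 30.0
```

```bash
python3 steer.py '[[[2, 0, 0, 0, 0.1], [3.5, 0, 0, 0, 0.1], [3.5, 0, 0, 0, 0.1]]]'
python3 - <<'E'
from h import *
import pickle
c=cam('scene');pickle.dump(c,open('s4.pkl','wb'));C=cloud(c);z=C[...,2]
cv2.imwrite('pics/s4.png',cv2.resize(c['p'][190:270,180:260],None,fx=7,fy=7,interpolation=cv2.INTER_CUBIC)[...,::-1])
O=np.array([638.4,-112.8]);th=.11;ex=np.array([np.cos(th),np.sin(th)]);ey=np.array([-ex[1],ex[0]])
X=(C[...,:2]-O)@ex;Y=(C[...,:2]-O)@ey
for y0 in(-15,20):
    m=(abs(Y-y0)<2.5)&(X>20)&(X<75)&(z<40);o=np.argsort(X[m]);print(y0,[(round(float(a),0),round(float(b),0)) for a,b in zip(X[m][o],z[m][o])])
print(env.state()['ft_force'])
E
```

```text
t: 10.72
eef_pos: [562.6, -121.7, 13.5]
tcp_rot: [3.141, -0.001, -3.031]
ft_force: [-5.8, -2.9, 3.5]
opening: 0.163
grip_force: 30.0
-15 [(30.0, 15.0), (30.0, 11.0), (31.0, 8.0), (34.0, 13.0), (35.0, 10.0), (36.0, 14.0), (42.0, 12.0), (43.0, 14.0), (47.0, 15.0), (47.0, 13.0), (61.0, 31.0), (64.0, 31.0)]
20 [(20.0, 11.0), (23.0, 6.0), (24.0, 9.0), (31.0, 12.0), (33.0, 10.0), (43.0, 16.0), (44.0, 13.0), (46.0, 14.0), (65.0, 32.0), (67.0, 33.0), (70.0, 32.0), (71.0, 31.0)]
[-6.08150848 -2.96263756  3.85381714]
```

View pics/s4.png

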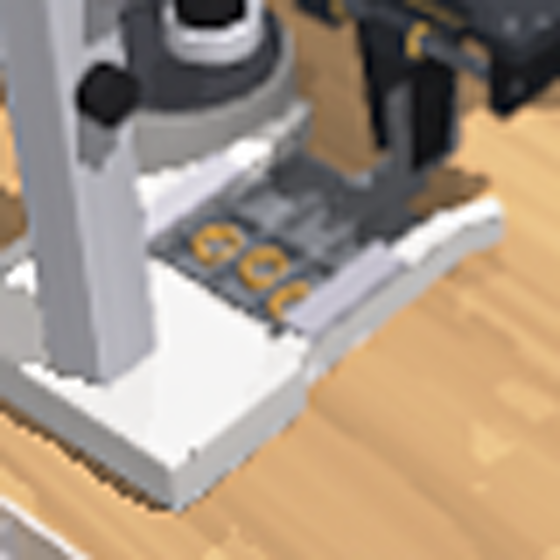

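The tray's far edge meets the stop all along, with the rings in their pockets. I'll release and lift.

```bash
python3 steer.py '[[[0, 0, 0, 0, 0.4], [0, 0, 0, 0, 0.4], [0, 0, 0, 0, 0.4], [0, 0, 0, 0, 0.4]]]'
python3 steer.py '[[[0, 0, -20, 0, 0.5], [0, 0, -60, 0, 0.5], [0, 0, -100, 0, 0.5], [0, 0, -140, 0, 0.5], [0, 0, -180, 0, 0.5]]]'
python3 steer.py '[[[40, -30, 0, 0, 0.5], [60, -60, 0, 0.1, 0.5], [60, -90, 0, 0.22, 0.5], [60, -120, 0, 0.34, 0.5], [60, -140, 0, 0.46, 0.5]]]'
python3 steer.py '[[[0, 0, 0, 0.12, 0.5], [0, 0, 0, 0.24, 0.5], [0, 0, 0, 0.36, 0.5], [0, 0, 0, 0.48, 0.5], [0, 0, 0, 0.6, 0.5]]]'
python3 steer.py '[[[0, 0, 0, 0.12, 0.5], [0, 0, 0, 0.24, 0.5], [0, 0, 0, 0.36, 0.5], [0, 0, 0, 0.48, 0.5], [0, 0, 0, 0.6, 0.5]]]'
python3 steer.py '[[[0, 0, 0, 0.12, 0.5], [0, 0, 0, 0.24, 0.5], [0, 0, 0, 0.36, 0.5], [0, 0, 0, 0.48, 0.5], [0, 0, 0, 0.6, 0.5]]]'
python3 steer.py '[[[0, 0, 0, 0.12, 0.5], [0, 0, 0, 0.22, 0.5], [0, 0, 0, 0.22, 0.5], [0, 0, 0, 0.22, 0.5]]]'
python3 - <<'E'
from h import *
import pickle
c=cam('wrist');pickle.dump(c,open('w6.pkl','wb'));cv2.imwrite('pics/w6.png',c['p'][...,::-1])
s=env.state();print(s['eef_pos'],s['tcp_rot'],s['joints'][5])
C=cloud(c);z=C[...,2]
nr=(np.hypot(C[...,0]-513,C[...,1]+251)<40)
k=nr&(z>100)&(z<112);print('knob',k.sum(),rect(C[k]) if k.any() else 0)
E
```

```text
t: 11.1
eef_pos: [563.6, -121.6, 13.6]
tcp_rot: [-3.141, 0.001, -3.031]
ft_force: [0.8, -0.4, -1.0]
opening: 0.373
grip_force: 0.0
t: 11.52
eef_pos: [563.0, -121.5, 195.6]
tcp_rot: [-3.142, 0.0, -3.031]
ft_force: [0.2, -0.2, 0.1]
opening: 0.497
grip_force: 0.0
t: 11.93
eef_pos: [518.8, -270.0, 194.1]
tcp_rot: [-3.141, 0.002, 2.785]
ft_force: [0.7, 0.8, 0.2]
opening: 0.498
grip_force: 0.0
t: 12.35
eef_pos: [519.0, -267.4, 193.6]
tcp_rot: [3.141, 0.0, 2.186]
ft_force: [-0.7, -0.0, -0.2]
opening: 0.497
grip_force: 0.0
t: 12.77
eef_pos: [519.1, -267.4, 193.6]
tcp_rot: [3.141, 0.0, 1.586]
ft_force: [-0.1, 0.9, -0.4]
opening: 0.503
grip_force: 0.0
t: 13.18
eef_pos: [519.1, -267.4, 193.6]
tcp_rot: [3.141, -0.0, 0.986]
ft_force: [-0.5, 0.7, -0.1]
opening: 0.499
grip_force: 0.0
t: 13.52
eef_pos: [519.0, -267.4, 193.6]
tcp_rot: [3.141, -0.0, 0.775]
ft_force: [-0.4, 0.2, -0.8]
opening: 0.501
grip_force: 0.0
[ 518.94129061 -267.3620621   193.60209102] [ 3.14146993e+00 -1.07667997e-04  7.75549492e-01] 0.20628988297376574
knob 336 [ 513.9 -252.1   17.3   16.9   85.9]
```

```bash
python3 steer.py '[[[7.1, -14.6, 20, 0, 0.5], [7.1, -14.6, 55, 0, 0.5], [7.1, -14.6, 90, 0, 0.5], [7.1, -14.6, 126, 0, 0.5], [7.1, -14.6, 126, 0, 0.5]]]'
python3 steer.py '[[[0, 0, 0, 0, 0.1], [0, 0, 0, 0, 0.1], [0, 0, 0, 0, 0.1], [0, 0, 0, 0, 0.1], [0, 0, 0, 0, 0.1]]]'
python3 steer.py '[[[0, 0, 0, 0, 0.1]]]'
python3 -c "
from h import *
s=env.state();print(s)"
```

```text
t: 13.98
eef_pos: [511.4, -250.4, 62.2]
tcp_rot: [-3.133, 0.002, 0.775]
ft_force: [-0.3, 0.2, 0.6]
opening: 0.498
grip_force: 0.0
t: 14.4
eef_pos: [514.3, -252.3, 69.2]
tcp_rot: [3.139, -0.001, 0.772]
ft_force: [-0.8, -0.6, -0.3]
opening: 0.205
grip_force: 0.0
t: 14.48
eef_pos: [514.2, -252.3, 68.9]
tcp_rot: [3.14, -0.001, 0.772]
ft_force: [-1.0, -0.5, 8.3]
opening: 0.183
grip_force: 30.0
{'t': 14.4833, 'joints': array([-5.71463481e-01,  6.02618750e-01,  1.82729795e+00,  1.27794232e-04,
        7.09565903e-01,  2.27284162e-01]), 'qvel': array([ 0.00080144, -0.00074646, -0.00259757, -0.00033698,  0.00351847,
        0.00080342]), 'tau': array([ 1.45520261e-01, -5.60707426e+01, -1.64224416e+01,  1.06604397e-01,
       -2.56270180e-01, -6.04652814e-03]), 'eef_pos': array([ 514.21362805, -252.28175032,   68.88613442]), 'tcp_rot': array([ 3.13955568e+00, -5.56777763e-04,  7.71952388e-01]), 'ft_force': array([-0.9666597 , -0.48004665,  8.28287054]), 'moment': array([ 0.03488993,  0.361422  , -0.02723593]), 'grip_force': 30.002310276031494, 'opening': 0.183282643619321}
```

```bash
cat > r.py <<'E'
from h import *
C=np.array([601.2,-233.1]);p0=np.pi+.2157
s=env.state();d=s['eef_pos'][:2]-C;a=(np.arctan2(d[1],d[0])-p0+np.pi)%(2*np.pi)-np.pi
t=np.array([-d[1],d[0]])/np.hypot(*d);F=s['ft_force']
print(f"t{s['t']:.2f} a{a:.3f} r{np.hypot(*d):.1f} push{-F[:2]@t:.1f} rad{F[:2]@d/np.hypot(*d):.1f} z{F[2]:.1f} g{s['grip_force']:.0f}")
E
python3 r.py
python3 - <<'E'
import numpy as np
y=.7735;X=np.array([np.cos(y),np.sin(y)]);Y=np.array([X[1],-X[0]])
p0=np.pi+.2157;P=lambda a:90*np.array([np.cos(p0+a),np.sin(p0+a)])
for k in range(46):
    d=P(.03*k+.03)-P(.03*k);print(f"{.03*k+.03:.2f}:[{d@X:.1f},{d@Y:.1f}]",end=' ')
E
```

```text
t14.48 a0.001 r89.1 push-0.3 rad1.0 z8.3 g30
0.03:[-1.4,2.3] 0.06:[-1.3,2.4] 0.09:[-1.3,2.4] 0.12:[-1.2,2.4] 0.15:[-1.1,2.5] 0.18:[-1.0,2.5] 0.21:[-1.0,2.5] 0.24:[-0.9,2.6] 0.27:[-0.8,2.6] 0.30:[-0.7,2.6] 0.33:[-0.6,2.6] 0.36:[-0.6,2.6] 0.39:[-0.5,2.7] 0.42:[-0.4,2.7] 0.45:[-0.3,2.7] 0.48:[-0.3,2.7] 0.51:[-0.2,2.7] 0.54:[-0.1,2.7] 0.57:[-0.0,2.7] 0.60:[0.1,2.7] 0.63:[0.2,2.7] 0.66:[0.2,2.7] 0.69:[0.3,2.7] 0.72:[0.4,2.7] 0.75:[0.5,2.7] 0.78:[0.6,2.6] 0.81:[0.6,2.6] 0.84:[0.7,2.6] 0.87:[0.8,2.6] 0.90:[0.9,2.6] 0.93:[0.9,2.5] 0.96:[1.0,2.5] 0.99:[1.1,2.5] 1.02:[1.2,2.4] 1.05:[1.2,2.4] 1.08:[1.3,2.4] 1.11:[1.4,2.3] 1.14:[1.5,2.3] 1.17:[1.5,2.2] 1.20:[1.6,2.2] 1.23:[1.6,2.1] 1.26:[1.7,2.1] 1.29:[1.8,2.0] 1.32:[1.8,2.0] 1.35:[1.9,1.9] 1.38:[2.0,1.9]
```

```bash
q(){ python3 r.py; }
python3 steer.py '[[[-1.4, 2.3, 0, 0, 0.1]]]' >/dev/null; q
python3 steer.py '[[[-1.3, 2.4, 0, 0, 0.1]]]' >/dev/null; q
python3 steer.py '[[[-1.3, 2.4, 0, 0, 0.1]]]' >/dev/null; q
python3 steer.py '[[[-1.2, 2.4, 0, 0, 0.1]]]' >/dev/null; q
python3 steer.py '[[[-1.1, 2.5, 0, 0, 0.1]]]' >/dev/null; q
python3 steer.py '[[[-1, 2.5, 0, 0, 0.1]]]' >/dev/null; q
python3 steer.py '[[[-1, 2.5, 0, 0, 0.1]]]' >/dev/null; q
python3 steer.py '[[[-0.9, 2.6, 0, 0, 0.1]]]' >/dev/null; q
python3 steer.py '[[[-0.8, 2.6, 0, 0, 0.1]]]' >/dev/null; q
python3 steer.py '[[[-0.7, 2.6, 0, 0, 0.1]]]' >/dev/null; q
python3 steer.py '[[[-0.6, 2.6, 0, 0, 0.1]]]' >/dev/null; q
python3 steer.py '[[[-0.6, 2.6, 0, 0, 0.1]]]' >/dev/null; q
```

```text
t14.57 a0.022 r89.1 push7.3 rad-0.8 z10.9 g30
t14.65 a0.051 r89.1 push5.2 rad-0.5 z11.0 g30
t14.73 a0.082 r89.1 push5.9 rad-0.7 z10.2 g30
t14.82 a0.110 r89.2 push10.2 rad-1.4 z11.8 g30
t14.90 a0.131 r89.3 push17.0 rad-2.6 z14.4 g30
t14.98 a0.153 r89.3 push14.6 rad-1.8 z15.6 g30
t15.07 a0.189 r89.2 push9.7 rad-1.6 z11.6 g30
t15.15 a0.226 r89.2 push7.8 rad-1.4 z11.7 g30
t15.23 a0.259 r89.2 push7.2 rad-0.4 z11.3 g30
t15.32 a0.292 r89.1 push6.2 rad-1.2 z11.1 g30
t15.40 a0.318 r89.2 push12.6 rad-0.8 z13.9 g30
t15.48 a0.336 r89.3 push16.6 rad-3.4 z17.4 g30
```

```bash
q(){ python3 r.py; }
python3 steer.py '[[[0, 0, 0, 0, 0.1], [0, 0, 0, 0, 0.1]]]' >/dev/null; q
python3 steer.py '[[[-0.2, 1, 0, 0, 0.1], [-0.2, 1, 0, 0, 0.1]]]' >/dev/null; q
python3 steer.py '[[[-0.2, 1, 0, 0, 0.1], [-0.2, 1, 0, 0, 0.1]]]' >/dev/null; q
python3 steer.py '[[[-0.2, 1, 0, 0, 0.1], [-0.2, 1, 0, 0, 0.1]]]' >/dev/null; q
python3 steer.py '[[[-0.2, 1, 0, 0, 0.1], [-0.2, 1, 0, 0, 0.1]]]' >/dev/null; q
python3 steer.py '[[[-0.2, 1, 0, 0, 0.1], [-0.2, 1, 0, 0, 0.1]]]' >/dev/null; q
python3 steer.py '[[[-0.1, 1, 0, 0, 0.1], [-0.1, 1, 0, 0, 0.1]]]' >/dev/null; q
python3 steer.py '[[[-0.1, 1, 0, 0, 0.1], [-0.1, 1, 0, 0, 0.1]]]' >/dev/null; q
python3 steer.py '[[[-0.1, 1, 0, 0, 0.1], [-0.1, 1, 0, 0, 0.1]]]' >/dev/null; q
python3 steer.py '[[[-0.1, 1, 0, 0, 0.1], [-0.1, 1, 0, 0, 0.1]]]' >/dev/null; q
python3 steer.py '[[[-0.1, 1, 0, 0, 0.1], [-0.1, 1, 0, 0, 0.1]]]' >/dev/null; q
python3 steer.py '[[[-0.1, 1, 0, 0, 0.1], [-0.1, 1, 0, 0, 0.1]]]' >/dev/null; q
python3 steer.py '[[[-0.1, 1, 0, 0, 0.1], [-0.1, 1, 0, 0, 0.1]]]' >/dev/null; q
python3 steer.py '[[[0, 1, 0, 0, 0.1], [0, 1, 0, 0, 0.1]]]' >/dev/null; q
python3 steer.py '[[[0, 1, 0, 0, 0.1], [0, 1, 0, 0, 0.1]]]' >/dev/null; q
python3 steer.py '[[[0, 1, 0, 0, 0.1], [0, 1, 0, 0, 0.1]]]' >/dev/null; q
python3 steer.py '[[[0, 1, 0, 0, 0.1], [0, 1, 0, 0, 0.1]]]' >/dev/null; q
python3 steer.py '[[[0, 1, 0, 0, 0.1], [0, 1, 0, 0, 0.1]]]' >/dev/null; q
```

```text
t15.65 a0.342 r89.2 push11.0 rad-1.2 z13.9 g30
t15.82 a0.349 r89.2 push12.2 rad-0.8 z14.0 g30
t15.98 a0.362 r89.2 push10.6 rad-1.2 z13.4 g30
t16.15 a0.380 r89.2 push7.0 rad-1.4 z11.4 g30
t16.32 a0.392 r89.2 push8.7 rad-0.6 z12.1 g30
t16.48 a0.406 r89.2 push7.0 rad-1.6 z9.9 g30
t16.65 a0.418 r89.2 push7.0 rad-1.4 z11.1 g30
t16.82 a0.430 r89.2 push8.1 rad-0.8 z11.3 g30
t16.98 a0.443 r89.2 push6.6 rad-1.3 z10.4 g30
t17.15 a0.455 r89.2 push5.8 rad-1.6 z11.2 g30
t17.32 a0.468 r89.1 push4.5 rad-2.0 z10.5 g30
t17.48 a0.480 r89.2 push4.5 rad-1.4 z9.4 g30
t17.65 a0.492 r89.2 push4.6 rad-2.1 z10.5 g30
t17.82 a0.502 r89.2 push5.9 rad-1.8 z9.7 g30
t17.98 a0.509 r89.2 push7.2 rad-0.7 z11.0 g30
t18.15 a0.516 r89.2 push8.8 rad-1.7 z11.7 g30
t18.32 a0.522 r89.2 push11.8 rad-0.5 z14.0 g30
t18.48 a0.529 r89.2 push12.3 rad-0.5 z15.2 g30
```

```bash
q(){ python3 r.py; }
python3 steer.py '[[[0, 2.7, 0, 0, 0.1], [0, 2.7, 0, 0, 0.1]]]' >/dev/null; q
python3 steer.py '[[[0.1, 2.7, 0, 0, 0.1], [0.1, 2.7, 0, 0, 0.1]]]' >/dev/null; q
python3 steer.py '[[[0.2, 2.7, 0, 0, 0.1], [0.2, 2.7, 0, 0, 0.1]]]' >/dev/null; q
python3 steer.py '[[[0.2, 2.7, 0, 0, 0.1], [0.2, 2.7, 0, 0, 0.1]]]' >/dev/null; q
python3 steer.py '[[[0.3, 2.7, 0, 0, 0.1], [0.3, 2.7, 0, 0, 0.1]]]' >/dev/null; q
python3 steer.py '[[[0.2, 1.3, 0, 0, 0.1], [0.2, 1.3, 0, 0, 0.1]]]' >/dev/null; q
python3 steer.py '[[[0.2, 1.3, 0, 0, 0.1], [0.2, 1.3, 0, 0, 0.1]]]' >/dev/null; q
python3 steer.py '[[[0.2, 1.3, 0, 0, 0.1], [0.2, 1.3, 0, 0, 0.1]]]' >/dev/null; q
python3 steer.py '[[[0.2, 1.3, 0, 0, 0.1], [0.2, 1.3, 0, 0, 0.1]]]' >/dev/null; q
python3 steer.py '[[[0.5, 2.6, 0, 0, 0.1], [0.5, 2.6, 0, 0, 0.1]]]' >/dev/null; q
python3 steer.py '[[[0.6, 2.6, 0, 0, 0.1], [0.6, 2.6, 0, 0, 0.1]]]' >/dev/null; q
python3 steer.py '[[[0.7, 2.6, 0, 0, 0.1], [0.7, 2.6, 0, 0, 0.1]]]' >/dev/null; q
```

```text
t18.65 a0.564 r89.2 push7.3 rad-0.7 z10.4 g30
t18.82 a0.604 r89.2 push5.2 rad-1.2 z10.5 g30
t18.98 a0.638 r89.2 push4.8 rad-1.0 z8.6 g30
t19.15 a0.671 r89.2 push3.9 rad-1.2 z8.0 g30
t19.32 a0.701 r89.2 push3.6 rad-2.0 z9.5 g30
t19.48 a0.709 r89.2 push6.6 rad-2.0 z11.6 g30
t19.65 a0.718 r89.2 push8.6 rad-0.9 z12.8 g30
t19.82 a0.727 r89.2 push12.8 rad-2.4 z13.8 g30
t19.98 a0.735 r89.3 push14.7 rad-1.0 z15.8 g30
t20.15 a0.774 r89.3 push7.4 rad-2.2 z10.6 g30
t20.32 a0.814 r89.3 push5.8 rad-2.6 z9.3 g30
t20.48 a0.846 r89.3 push3.8 rad-3.2 z9.3 g30
```

```bash
q(){ python3 r.py; }
python3 steer.py '[[[0.8, 2.6, 0, 0, 0.1], [0.8, 2.6, 0, 0, 0.1]]]' >/dev/null; q
python3 steer.py '[[[0.4, 1.3, 0, 0, 0.1], [0.4, 1.3, 0, 0, 0.1]]]' >/dev/null; q
python3 steer.py '[[[0.4, 1.3, 0, 0, 0.1], [0.4, 1.3, 0, 0, 0.1]]]' >/dev/null; q
python3 steer.py '[[[0.4, 1.3, 0, 0, 0.1], [0.4, 1.3, 0, 0, 0.1]]]' >/dev/null; q
python3 steer.py '[[[0.4, 1.3, 0, 0, 0.1], [0.4, 1.3, 0, 0, 0.1]]]' >/dev/null; q
python3 steer.py '[[[0.4, 1.3, 0, 0, 0.1], [0.4, 1.3, 0, 0, 0.1]]]' >/dev/null; q
python3 steer.py '[[[0.5, 1.2, 0, 0, 0.1], [0.5, 1.2, 0, 0, 0.1]]]' >/dev/null; q
python3 steer.py '[[[0.5, 1.2, 0, 0, 0.1], [0.5, 1.2, 0, 0, 0.1]]]' >/dev/null; q
python3 steer.py '[[[0.5, 1.2, 0, 0, 0.1], [0.5, 1.2, 0, 0, 0.1]]]' >/dev/null; q
python3 steer.py '[[[0.6, 1.2, 0, 0, 0.1], [0.6, 1.2, 0, 0, 0.1]]]' >/dev/null; q
```

```text
t20.65 a0.879 r89.4 push2.1 rad-3.0 z8.9 g30
t20.82 a0.892 r89.4 push4.9 rad-3.3 z9.1 g30
t20.98 a0.906 r89.3 push5.3 rad-4.2 z10.4 g30
t21.15 a0.915 r89.4 push8.7 rad-3.6 z11.5 g30
t21.32 a0.924 r89.4 push11.4 rad-3.7 z12.1 g30
t21.48 a0.935 r89.4 push12.0 rad-4.7 z12.3 g30
t21.65 a0.946 r89.4 push13.3 rad-4.5 z14.5 g30
t21.82 a0.960 r89.5 push12.8 rad-5.2 z13.8 g30
t21.98 a0.983 r89.5 push8.3 rad-5.9 z11.5 g30
t22.15 a1.001 r89.5 push7.1 rad-6.0 z12.2 g30
```

```bash
q(){ python3 r.py; }
python3 steer.py '[[[0.6, 1.2, 0, 0, 0.1], [0.6, 1.2, 0, 0, 0.1]]]' >/dev/null; q
python3 steer.py '[[[0.6, 1.2, 0, 0, 0.1], [0.6, 1.2, 0, 0, 0.1]]]' >/dev/null; q
python3 steer.py '[[[0.6, 1.2, 0, 0, 0.1], [0.6, 1.2, 0, 0, 0.1]]]' >/dev/null; q
python3 steer.py '[[[0.6, 1.2, 0, 0, 0.1], [0.6, 1.2, 0, 0, 0.1]]]' >/dev/null; q
python3 steer.py '[[[0.6, 1.1, 0, 0, 0.1], [0.6, 1.1, 0, 0, 0.1]]]' >/dev/null; q
python3 steer.py '[[[0.4, 0.8, 0, 0, 0.1], [0.4, 0.8, 0, 0, 0.1]]]' >/dev/null; q
python3 steer.py '[[[0.4, 0.8, 0, 0, 0.1], [0.4, 0.8, 0, 0, 0.1]]]' >/dev/null; q
```

```text
t22.32 a1.018 r89.5 push7.4 rad-6.4 z11.2 g30
t22.48 a1.033 r89.5 push7.5 rad-5.0 z11.6 g30
t22.65 a1.050 r89.6 push5.1 rad-5.6 z10.1 g30
t22.82 a1.066 r89.6 push5.6 rad-6.0 z9.8 g30
t22.98 a1.080 r89.6 push5.6 rad-6.6 z11.0 g30
t23.15 a1.089 r89.6 push5.5 rad-6.2 z10.8 g30
t23.32 a1.100 r89.6 push5.4 rad-6.9 z10.4 g30
```

```bash
q(){ python3 r.py; }
python3 steer.py '[[[0.4, 0.8, 0, 0, 0.1], [0.4, 0.8, 0, 0, 0.1]]]' >/dev/null; q
python3 steer.py '[[[0.4, 0.8, 0, 0, 0.1], [0.4, 0.8, 0, 0, 0.1]]]' >/dev/null; q
```

```text
t23.48 a1.108 r89.6 push6.4 rad-7.3 z11.8 g30
t23.65 a1.114 r89.6 push9.2 rad-7.8 z11.4 g30
```

```bash
python3 steer.py '[[[0, 0, 0, 0, 0.1], [0, 0, 0, 0, 0.1], [0, 0, 0, 0, 0.1]]]' >/dev/null; python3 r.py
python3 - <<'E'
from h import *
a=cam('top')['p'][110:240,230:360];b=cam('scene')['p'][150:270,160:280]
f=lambda p:cv2.resize(p,(400,400),interpolation=cv2.INTER_CUBIC)[...,::-1]
cv2.imwrite('pics/fin.png',np.hstack([f(a),f(b)]))
E
```

```text
t23.90 a1.114 r89.6 push8.6 rad-6.6 z10.7 g30
```

View pics/fin.png

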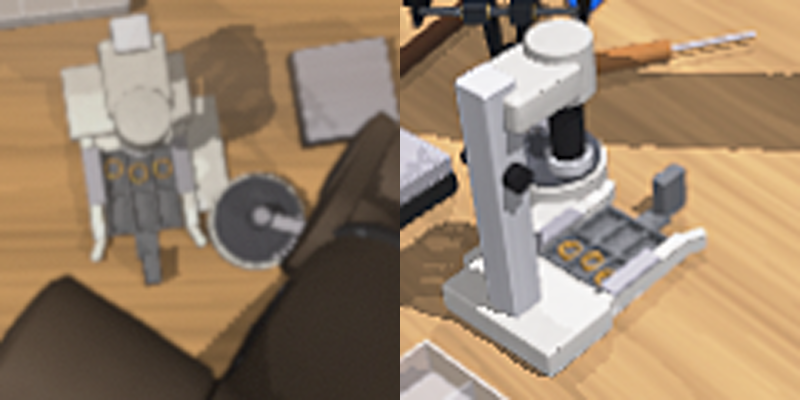

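The final picture shows the tray home with three rings, and the lever swung round and held. One last numeric check of the grip's position before I hand in.

Run:
```python
from h import *
O=np.array([638.4,-112.8]);th=.11;ex=np.array([np.cos(th),np.sin(th)]);ey=np.array([-ex[1],ex[0]])
for n in('top','scene'):
    C=cloud(cam(n));m=(C[...,2]>42)&(C[...,2]<49)&(np.hypot(C[...,0]-553,C[...,1]+122)<35)
    r=rect(C[m]);d=r[:2]-O;print(n,m.sum(),r,d@ex,d@ey)
```

```text
top 34 [ 550.5 -123.1   31.2   13.9    5.5] -88.49945750901654 -0.5882351653663116
scene 37 [ 552.6 -119.5   31.6   16.7    5. ] -86.01694782029362 2.7594723555197214
```

```bash
python3 -c "
from cell import env, camrig
print(env.job_done())"
```

```text
the job is handed in; nothing more can be done
None
```

I handed the job in with the ring tray pushed against the stop, all three rings in it, and the gripper holding the lever at the fifth click I counted; the hand-in gave no verdict.

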